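Aim the ground-station monitor at the pilot's transmitter

ROBOT

A 6-joint arm with a two-finger parallel gripper is mounted at the origin on the work surface. World frame = base frame: x ahead of the robot, y to its left, z up, the work surface at z = 0. Lengths are in m, angles in rad, forces in N, time in s.
With the tool pointing down it reaches from about 0.25 to 0.725 m from the base axis. Payload 9.7 kg.
Tool frame: the origin (TCP) lies at the very end of the fingers, on their centre line; the grasp point (between the pads) lies r.grip_depth behind it (r.grip_depth is the distance from the TCP to the grasp point, in m); z points along the fingers, x is the direction in which the jaws open and shut, and the axes are right-handed (so a half turn about z gives the same grasp; the last joint's range is limited). The gripper opens to 85 mm and grips with 20 to 120 N. Pads are 22 mm wide; open, the fingers measure 114 mm over their backs; the gripper's body (76 mm by 85 mm) begins 54 mm behind the grasp point. The pads swing forward as they close: fully open they stand 13 mm farther back than shut.
Start: joints at [1.258, 0.087, 0.176, 1.66, 0, 1.571], TCP at [0.169, 0.523, 0.231] pointing down, gripper open.
Joint ranges: [-3.13, 3.13], [-0.85, 1.81], [-1.15, 1.24], [-2.2, 2.28], [-1.44, 1.52], [-3.14, 3.14]. Speed limits (rad/s): [2.22, 2.22, 2.57, 3.14, 3.14, 3.14].

INTERFACE

Orientations are given as a 3x3 rotation matrix whose columns are the frame's x, y, z axes.
In Python, from cell import r, eyes gives the robot as it stands. The module is installed in compiled form; this text tells all that it offers. Calls block until the motion is done:
- r.goto(position, orientation): joint-space move of the TCP to a pose.
- r.move_straight(position, orientation=None, speed=0.15): straight line of the TCP; orientation=None keeps the orientation; speed is the mean speed in m/s.
- r.set_joints(angles): joint-space move.
- r.move_gripper(opening, newtons=None): finger opening in m; newtons is the grip in N (None keeps the last); returns when the fingers have stopped.
- r.dwell(seconds).
- r.solve_ik(position, orientation): joint angles nearest the present ones, or None.
- eyes.capture(name): name is "side" or "top"; returns a dict with "color" (480x640x3 uint8, blue, green, red), "z_map" (480x640 float32, m along the optical axis (not along the pixel's ray), 0 where there is no reading), "fx", "fy", "cx", "cy" (pixels), "world_to_cam" (4x4, takes a point from world to camera coordinates). Camera axes: x right, y down, z forward; pixel columns grow to the right and rows downward; lengths in m; the calibration is good to about 2 mm. A picture is of the moment at which its call begins.
A pose or a line that the arm cannot do raises r.PlanningError and nothing moves.
- r.close_job(): hands the job in, once; it reports no verdict.
Readings, each from a call of its own:
- r.current_clock(): time.
- r.current_qpos(): joint angles.
- r.current_dq(): joint speeds.
- r.current_effort(): joint torques, N m.
- r.current_ee_pos(): TCP position.
- r.current_eef_rot(): TCP orientation.
- r.current_ft_force(): force on the tool from outside, world axes, zero at the start.
- r.current_torque(): the same for the moment, N m.
- r.current_opening(): finger opening in m.
Only numpy, scipy, OpenCV 4.12 (cv2) and the standard library are available. Lean on these libraries where they do the work, as an engineer would, in place of code of your own. Each camera call takes 0.05 s, during which the arm holds its last target. There are 200 camera calls.

TASK

Swivel the hooded field monitor on its yoke so that its screen faces the middle of the radio transmitter lying on the bench, and lean the screen back to 30 degrees from upright (within 4 degrees). The rubber mount makes the monitor spring back a little when let go, so it is the angle it keeps by itself that counts. Leave the other things on the bench where they are.

Things in the scene. Friction and masses are not known exactly. Their poses are not given: they have to be found in the camera images.
- handle (a point): Centre of the monitor's carrying handle: a round dark bar 14 mm thick, 114 mm long, on two 10 mm posts 50 mm either side of its middle, 40 mm above the monitor's top and hood, 102 mm from the tilt axis. Axes are the monitor's: x out of the screen, y along the bar and the tilt axis, z up the screen. Leaning back raises x above level: at 30 degrees back, x points 30 degrees above level.
- screen (a point): Centre of the screen's face, 15 mm in front of the tilt axis, same axes as the handle. The black monitor is 190 mm wide, 124 mm high, 28 mm thick, with a hood (top and sides) 70 mm deep in front, its top level with the monitor's top. It starts anywhere from upright to 23 degrees leaned forward.
- tilt (a joint): Tilt hinge, rad, positive leaning back, -0.7 to 0.95. Its friction (0.36 N m, about 3.5 N at the handle) holds any angle. It carries the monitor through a rubber mount (2.6 N m/rad) not counted in this value: while pushed, the monitor itself stands some 8 degrees farther in the direction of the push than where it settles half a second after being let go.
- pivot (a point): Where the level tilt axis crosses the upright swivel axis, 120 mm above the bench, in the middle of the monitor. It turns with the aluminium U-yoke (228 mm wide over the crossbar, arms up both sides of the monitor) but does not tilt: x level, the way the screen faces; y along the tilt axis; z up. The yoke turns on a round foot, 140 mm wide, 14 mm high, screwed to the bench.
- swivel (a joint): Swivel angle of the yoke on its foot, rad, counter-clockwise from above positive, -2.9 to 2.9. Friction of 0.22 N m holds it wherever it is left. At the start the screen faces roughly away from the robot (+x); the yoke must turn 0.7 to 2 rad to one side or the other.
- transmitter (a point): Middle of the pilot's radio transmitter, 24 mm above the bench: a loose black case 150 x 190 mm, 48 mm high, with two thumb sticks to 82 mm; it lies flat to the left or to the right of the monitor, any way round. It only shows where the screen must face, not to be moved.
- battery: Grey battery pack, 145 x 50 x 46 mm, loose, flat on the other side of the monitor; origin at the centre of its underside. Leave it.
- jar: Clear screw jar, 52 mm wide and 60 mm high, loose, beyond the monitor; origin at the centre of its underside. Leave it.
- driver: Screwdriver lying on the bench beyond the monitor, loose. Leave it.
Things that resemble listed ones, but are neither listed nor needed, are in the scene too. What is shaped like the part that bears transmitter but purple or turquoise is not meant.

How it is judged:
By the outcome, as a careful person would: the job done as asked, in the order asked, and still so for the second after the job is handed in, with the robot touching nothing.
It also fails if it takes over 67 s, if anything falls off the work surface, if the arm or the gripper's body presses on something with over 40 N, if the wrist force passes 120 N, or if a joint passes its speed limit or range.

## Working session

There is one attempt and no reset: what is moved stays moved. The work goes in short steps, each a Python script; the robot and the scene stay as the last script left them, time stands still between calls to the robot, and variables do not carry over. Pictures are saved under pics/ and viewed, about 8 in all and at most 12, crops included, and the job is handed in when it is done.

```bash
mkdir -p pics; cat > h.py <<'E'
import numpy as np, cv2
from cell import r, eyes
def cap(n):
    d=eyes.capture(n); np.savez('%s.npz'%n,**d); return d
def cloud(d):
    z=d['z_map']; v,u=np.indices(z.shape)
    p=np.stack([(u-d['cx'])/d['fx']*z,(v-d['cy'])/d['fy']*z,z,np.ones_like(z)],-1)
    w=p@np.linalg.inv(d['world_to_cam']).T
    w[z==0]=np.nan
    return w[...,:3]
E
python3 - <<'E'
from h import *
for n in('side','top'):
    d=cap(n); cv2.imwrite('pics/%s0.png'%n,d['color']); c=np.linalg.inv(d['world_to_cam']); print(n,c.round(3).tolist(),d['fx'])
print(r.current_clock(),r.grip_depth)
E
```

```text
side [[0.94, -0.209, 0.271, 0.203], [-0.342, -0.574, 0.744, -0.956], [0.0, -0.792, -0.611, 1.017], [0.0, 0.0, 0.0, 1.0]] 492.16773099368226
top [[-0.007, -0.996, 0.088, 0.476], [-1.0, 0.007, -0.001, 0.109], [0.0, -0.088, -0.996, 1.247], [0.0, 0.0, 0.0, 1.0]] 469.83340046367385
0.1 0.0187
```

View pics/top0.png

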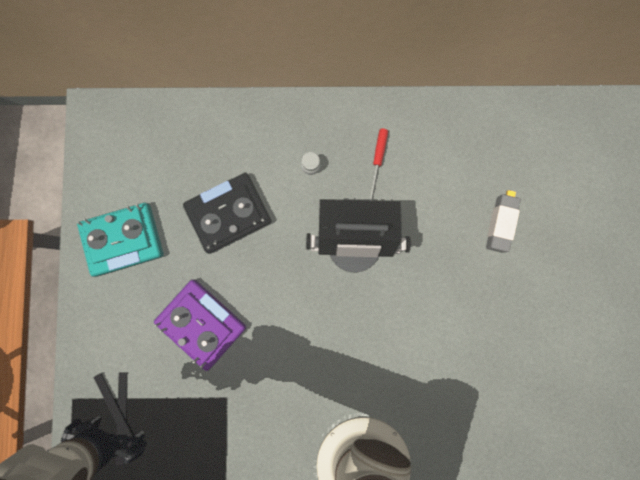

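View pics/side0.png

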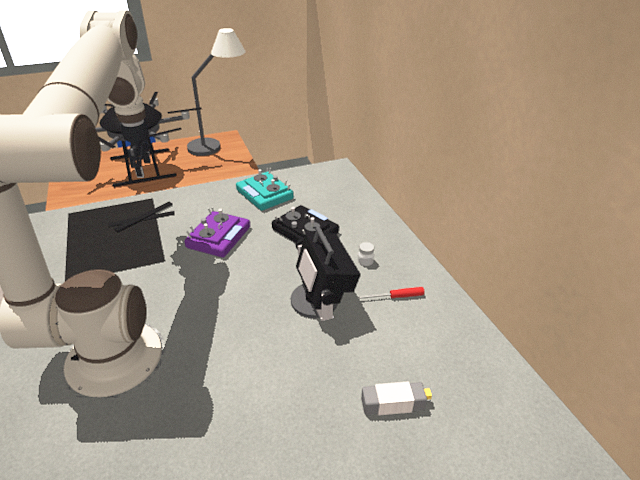

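The top view shows the monitor at about (360,235), facing +x. Its knobs are at (312,241) and (405,243) and the handle bar at (362,230). The black transmitter is at (227,212), to the monitor's left (+y). The battery is at (505,220), the jar at (311,162) and the driver at (378,160).

```bash
cat >> h.py <<'E'
def rect(w,m):
    q=w[m][:,:2].astype(np.float32); rc=cv2.minAreaRect(q*1000); return len(q),rc
E
python3 - <<'E'
from h import *
d=dict(np.load('top.npz')); w=cloud(d); col=d['color'].astype(int); v,u=np.indices(w.shape[:2])
box=lambda a,b,c,e:(u>=a)&(u<=b)&(v>=c)&(v<=e)
tm=box(180,275,168,258)
print('bench z',np.nanmedian(w[300:330,480:560,2]))
for lo,hi in((.02,.1),(.04,.056)):
    print('tx',lo,rect(w,tm&(w[...,2]>lo)&(w[...,2]<hi)))
mm=box(295,425,180,275)
z=w[...,2]
foot=mm&(z>.009)&(z<.02); q=w[foot][:,:2]; print('foot n',len(q),q.min(0),q.max(0))
(c,rad)=cv2.minEnclosingCircle((q*1000).astype(np.float32)); print(c,rad)
for n,b in(('L',box(304,318,230,252)),('R',box(401,413,230,256))):
    k=b&(z>.08); print(n,k.sum(),np.median(w[k],0).round(4),w[k].min(0).round(3),w[k].max(0).round(3))
top=mm&(z>.13)
h=top&(z>np.nanmax(z[mm])-.018); print('handle',rect(w,h),w[h].mean(0),np.nanmax(z[mm]))
for row in range(196,262,4): print(row,w[row,360].round(3),w[row,350].round(3))
im=cv2.resize(d['color'][180:280,290:430],None,fx=5,fy=5,interpolation=cv2.INTER_CUBIC); im=np.clip(im*1.8,0,255).astype(np.uint8); cv2.imwrite('pics/c1.png',im)
E
```

```text
bench z -0.00011621274109030466
tx 0.02 (4141, ((646.6864013671875, 352.6304931640625), (150.28611755371094, 191.18795776367188), 26.588743209838867))
tx 0.04 (2488, ((647.53662109375, 349.3408508300781), (144.16693115234375, 182.54885864257812), 25.04034996032715))
foot n 590 [ 0.49098962 -0.0442014 ] [0.73229262 0.08226098]
(611.7645263671875, -1.486724615097046) 126.07305145263672
L 164 [0.5602 0.1297 0.1297] [0.54  0.113 0.081] [0.581 0.142 0.144]
R 153 [ 0.5544 -0.0961  0.1301] [ 0.534 -0.107  0.111] [ 0.58  -0.076  0.183]
handle (332, ((585.9454345703125, 17.047706604003906), (112.06272888183594, 14.01900577545166), 87.9229965209961)) [0.58541192 0.01726733 0.22343051] 0.23055633719508717
196 [ 0.692 -0.    -0.001] [0.692 0.027 0.002]
200 [0.655 0.014 0.156] [0.655 0.037 0.158]
204 [0.645 0.014 0.16 ] [0.645 0.038 0.163]
208 [0.635 0.015 0.163] [0.635 0.038 0.166]
212 [0.626 0.015 0.164] [0.626 0.038 0.167]
216 [0.616 0.016 0.171] [0.616 0.038 0.167]
220 [0.606 0.016 0.17 ] [0.607 0.039 0.17 ]
224 [0.591 0.02  0.225] [0.591 0.042 0.222]
228 [0.582 0.02  0.223] [0.582 0.043 0.226]
232 [0.578 0.017 0.177] [0.578 0.04  0.179]
236 [0.568 0.017 0.184] [0.569 0.04  0.18 ]
240 [0.56  0.017 0.176] [0.56  0.04  0.177]
244 [0.552 0.015 0.152] [0.552 0.038 0.151]
248 [0.543 0.015 0.154] [0.543 0.038 0.153]
252 [0.535 0.013 0.127] [0.535 0.037 0.124]
256 [0.527 0.01  0.095] [0.53  0.03  0.015]
260 [0.52  0.004 0.02 ] [0.52  0.03  0.013]
```

View pics/c1.png

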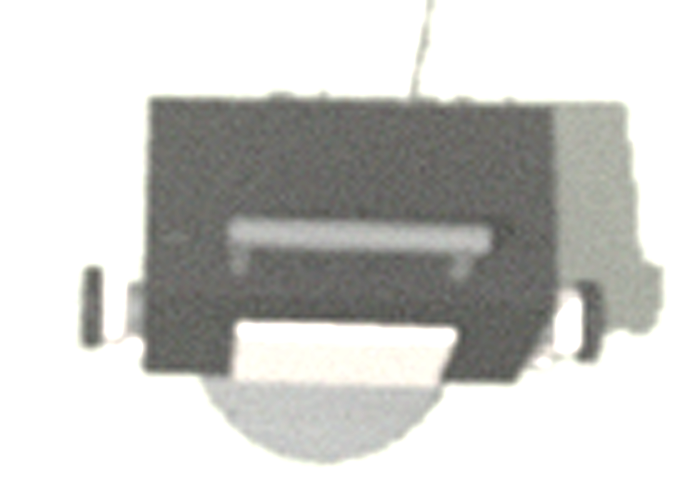

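```bash
cat >> h.py <<'E'
from scipy.spatial.transform import Rotation as Rn
P=np.array([.558,.0175,.12]); TX=np.array([.647,.351])
GOAL=np.arctan2(*(TX-P[:2])[::-1])
def hpos(yaw,th):  # handle centre, th positive leaning back
    return P+.102*np.array([-np.sin(th)*np.cos(yaw),-np.sin(th)*np.sin(yaw),np.cos(th)])
def rot(yaw,lean=0,flip=0):
    # tool x along monitor x, z down; lean tips the gripper back like the monitor
    R=Rn.from_euler('z',yaw).as_matrix()@Rn.from_euler('y',-lean).as_matrix()
    s=-1 if flip else 1
    return R@np.column_stack([[s,0,0],[0,-s,0],[0,0,-1]])
def tcp(yaw,th,lean=0):
    return hpos(yaw,th)-r.grip_depth*(-rot(yaw,lean)[:,2])
E
python3 - <<'E'
from h import *
print(r.current_eef_rot().round(2).tolist(),np.degrees(GOAL))
for f in(0,1):
  for y in(-.035,.6,GOAL):
    for th,l in((-.28,0),(-.28,-.25),(.66,0),(.66,.3)):
      q=r.solve_ik(tcp(y,th,l),rot(y,l,f)); print(f,round(y,2),th,l,None if q is None else np.round(q,2))
E
```

```text
[[0.31, 0.95, -0.0], [0.95, -0.31, -0.0], [-0.0, -0.0, -1.0]] 75.05789031857834
0 -0.04 -0.28 0 [0.03 0.17 0.2  1.61 0.   1.63]
0 -0.04 -0.28 -0.25 [0.02 0.42 0.5  1.89 0.01 1.63]
0 -0.04 0.66 0 [ 0.04 -0.06 -0.06  1.56  0.    1.65]
0 -0.04 0.66 0.3 [ 0.05 -0.35 -0.35  1.28 -0.03  1.66]
0 0.6 -0.28 0 [0.06 0.16 0.19 1.6  0.   1.03]
0 0.6 -0.28 -0.25 [ 0.11  0.38  0.44  1.85 -0.12  1.09]
0 0.6 0.66 0 [-0.04 -0.03 -0.04  1.56  0.    0.94]
0 0.6 0.66 0.3 [-0.14 -0.25 -0.27  1.33  0.2   0.85]
0 1.31 -0.28 0 [0.08 0.12 0.15 1.6  0.   0.34]
0 1.31 -0.28 -0.25 [ 0.18  0.22  0.24  1.71 -0.23  0.46]
0 1.31 0.66 0 [-0.08  0.06  0.05  1.56  0.    0.18]
0 1.31 0.66 0.3 [-0.22  0.03  0.    1.53  0.3   0.04]
1 -0.04 -0.28 0 [ 0.03  0.17  0.2   1.61  0.   -1.51]
1 -0.04 -0.28 -0.25 [ 0.02  0.42  0.5   1.89  0.01 -1.52]
1 -0.04 0.66 0 [ 0.04 -0.06 -0.06  1.56  0.   -1.5 ]
1 -0.04 0.66 0.3 [ 0.05 -0.35 -0.35  1.28 -0.03 -1.49]
1 0.6 -0.28 0 [ 0.06  0.16  0.19  1.6   0.   -2.11]
1 0.6 -0.28 -0.25 [ 0.11  0.38  0.44  1.85 -0.12 -2.05]
1 0.6 0.66 0 [-0.04 -0.03 -0.04  1.56  0.   -2.21]
1 0.6 0.66 0.3 [-0.14 -0.25 -0.27  1.33  0.2  -2.29]
1 1.31 -0.28 0 [ 0.08  0.12  0.15  1.6   0.   -2.8 ]
1 1.31 -0.28 -0.25 [ 0.18  0.22  0.24  1.71 -0.23 -2.68]
1 1.31 0.66 0 [-0.08  0.06  0.05  1.56  0.   -2.96]
1 1.31 0.66 0.3 [-0.22  0.03  0.    1.53  0.3  -3.1 ]
```

```bash
python3 - <<'E'
from h import *
y0,th=-.033,-.28
p=r.current_ee_pos(); r.move_straight([p[0],p[1],.33],speed=.25)
t=tcp(y0,th); r.goto([t[0],t[1],.33],rot(y0))
r.move_gripper(.06); r.move_straight(t,speed=.12)
print('F pre',r.current_ft_force().round(1))
r.move_gripper(.0,30); print('opening',r.current_opening(),r.current_ft_force().round(1),r.current_clock())
for y in np.linspace(y0,GOAL,10)[1:]:
    r.move_straight(tcp(y,th),rot(y),speed=.01 if 0 else .03)
    F=r.current_ft_force(); print(round(y,2),F.round(1),r.current_torque().round(2),round(r.current_clock(),1))
    if np.linalg.norm(F)>45: break
d=cap('top'); cv2.imwrite('pics/t2.png',d['color'][130:330,170:470].repeat(2,0).repeat(2,1))
E
```

```text
F pre [-1.   0.1  0.3]
opening 0.013128432441077302 [0.  0.  1.7] 5.075
0.12 [0.3 0.2 2.8] [ 0.02 -0.06  0.18] 5.4
0.27 [ 1.3 -1.3  4.2] [-0.07 -0.13  0.28] 5.7
0.41 [ 0.9 -2.3  3.5] [-0.29 -0.19  0.26] 6.0
0.56 [ 2.  -1.6  3.5] [-0.45 -0.39  0.3 ] 6.3
0.71 [ 2.1 -3.   4.7] [-0.59 -0.43  0.3 ] 6.6
0.86 [ 3.5 -3.5  1.5] [-0.74 -0.64  0.36] 6.9
1.01 [ 4.2 -3.1  1.5] [-0.79 -0.7   0.37] 7.2
1.16 [ 4.4 -3.3  1.2] [-0.76 -0.77  0.38] 7.5
1.31 [ 4.2 -2.   1.1] [-0.74 -0.81  0.37] 7.8
```

View pics/t2.png

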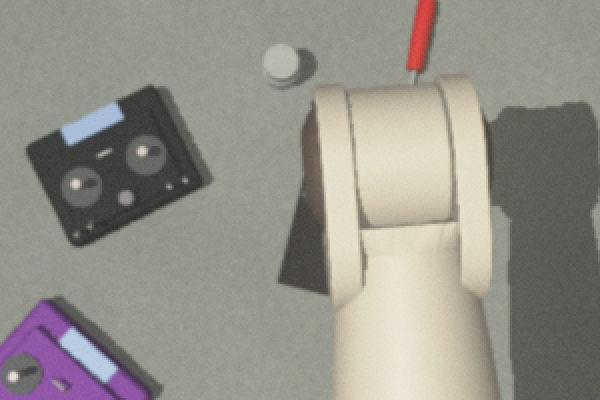

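The arm hides most of the monitor, but the hood corner at (285,285) now points left towards the transmitter, which hasn't moved. Next I lean it back and release.

```bash
cat >> h.py <<'E'
def tilt(yaw,a,b,n=8,speed=.04):
    for th in np.linspace(a,b,n+1)[1:]:
        l=.3*(th+.28)
        r.move_straight(tcp(yaw,th,l),rot(yaw,l),speed=speed)
        F=r.current_ft_force(); print(round(th,2),F.round(1),round(r.current_clock(),1))
        if np.linalg.norm(F)>45: break
    return l
def away(op=.05):
    r.move_gripper(op); p=r.current_ee_pos(); R=r.current_eef_rot()
    r.move_straight(p-.1*R[:,2],speed=.15)
    r.set_joints([-.9,.087,.176,1.66,0,.5]); r.dwell(.6)
def measure(tag):
    d=cap('top'); w=cloud(d); z=w[...,2]
    m=(abs(w[...,0]-P[0])<.13)&(abs(w[...,1]-P[1])<.13)
    h=m&(z>np.nanmax(z[m])-.02); print('handle',rect(w,h),w[h].mean(0).round(4),np.nanmax(z[m]))
    cv2.imwrite('pics/%s.png'%tag,np.clip(cv2.resize(d['color'][150:300,270:450],None,fx=4,fy=4,interpolation=cv2.INTER_CUBIC)*1.6,0,255).astype(np.uint8))
    s=cap('side'); cv2.imwrite('pics/%ss.png'%tag,s['color']); print(r.current_clock())
    return d,w
E
python3 - <<'E'
from h import *
tilt(GOAL,-.28,.663); r.dwell(.3); away(); measure('t3')
E
```

```text
-0.16 [ 5.8  2.3 -0.8] 8.3
-0.04 [4.5 4.1 2.5] 8.7
0.07 [4.8 3.5 6.4] 9.1
0.19 [4.8 4.4 6.5] 9.6
0.31 [4.6 3.4 6.2] 10.0
0.43 [4.7 2.6 4.3] 10.4
0.55 [3.2 1.9 4.6] 10.9
0.66 [3.7 3.  3.3] 11.3
handle (1412, ((556.9169311523438, 13.0723876953125), (108.63729858398438, 189.84365844726562), 74.25685119628906)) [0.5601 0.027  0.2098] 0.22035932524277602
15.075
```

View pics/t3.png

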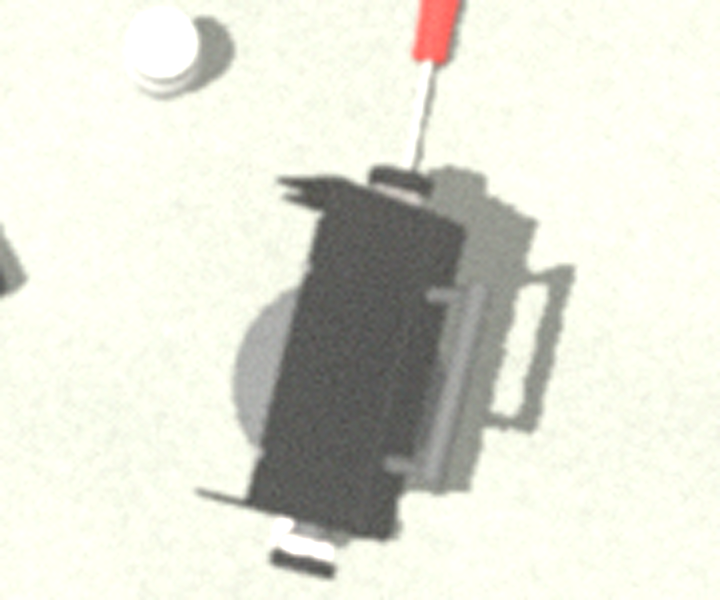

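View pics/t3s.png

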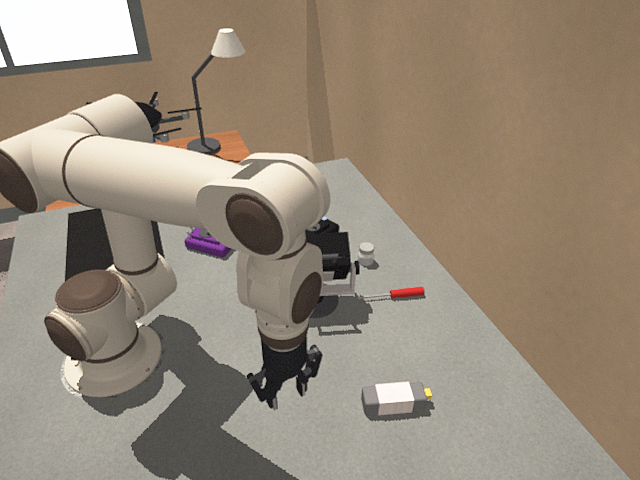

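The view is clear. The handle bar runs (483,287)–(432,490) in the crop and the knobs are at (400,182) and (303,560). The screen faces left and leans back. Now the exact angles.

```bash
cat >> h.py <<'E'
def analyse(d,w):
    z=w[...,2]; n=np.array([np.cos(GOAL),np.sin(GOAL)]); s=(w[...,:2]-P[:2])@n; t=(w[...,:2]-P[:2])@[-n[1],n[0]]
    top=(abs(t)<.085)&(s>-.03)&(s<.045)&(z>.12)
    A=w[top]; 
    for _ in range(4):
        c=A.mean(0); nv=np.linalg.svd(A-c,full_matrices=False)[2][2]; nv*=np.sign(nv[2]); A=A[abs((A-c)@nv)<.005]
    print('plane',len(A),'lean',np.degrees(np.arctan2(np.hypot(*nv[:2]),nv[2])),'facing',np.degrees(np.arctan2(-nv[1],-nv[0])),'dist to pivot',(c-P)@nv)
    off=(w-c)@nv
    b=(abs(t)<.045)&(s<0)&(s>-.11)&(off>.03)&(off<.055); B=w[b]; rc=rect(w,b)
    m=B.mean(0); e=np.linalg.svd(B-m,full_matrices=False)[2][0]; print('bar',len(B),rc,m.round(4),'yaw from bar',np.degrees(np.arctan2(e[1],e[0]))%180-90, 'lean s',np.median(s[b]))
    for k in(1,-1):
        kn=(t*k>.100)&(t*k<.14)&(abs(s)<.03)&(z>.1)&(z<.16); print('knob',kn.sum(),w[kn].mean(0).round(4), rect(w,kn)[1][0])
    f=(z>.010)&(z<.019)&(np.hypot(s,t)<.08)
    from scipy.optimize import least_squares
    return f
E
python3 - <<'E'
from h import *
d=dict(np.load('top.npz')); w=cloud(d); analyse(d,w)
tm=np.zeros(w.shape[:2],bool); tm[168:258,180:275]=1
print(rect(w,tm&(w[...,2]>.02)))
E
```

```text
plane 2348 lean 30.96942044649268 facing 75.10147864256095 dist to pivot 0.0616469918992487
bar 256 (256, ((545.0072021484375, -32.21403121948242), (13.590787887573242, 89.47317504882812), 75.20352935791016)) [ 0.5449 -0.0318  0.2131] yaw from bar 74.84337091708727 lean s -0.050809881321527195
knob 131 [0.4486 0.0483 0.1315] (450.180419921875, 47.03287887573242)
knob 112 [ 0.6706 -0.0124  0.1319] (669.9841918945312, -12.846420288085938)
(4136, ((646.8186645507812, 352.00946044921875), (150.49111938476562, 189.69747924804688), 26.499727249145508))
```

```bash
python3 - <<'E'
from h import *
a=np.load('top.npz')['z_map']; d=cap('top'); analyse(d,cloud(d)); print('F',r.current_ft_force().round(2),r.current_ee_pos().round(3),r.current_clock())
r.close_job()
E
```

```text
plane 2344 lean 30.898022455460808 facing 75.02093563883047 dist to pivot 0.06175477220370246
bar 257 (257, ((544.7305908203125, -32.24645233154297), (13.994636535644531, 89.9635238647461), 75.32656860351562)) [ 0.5448 -0.0318  0.2133] yaw from bar 74.91173885106025 lean s -0.050875264853438
knob 131 [0.4486 0.0483 0.1311] (450.1964111328125, 47.033729553222656)
knob 112 [ 0.6706 -0.0124  0.1317] (669.951416015625, -12.749414443969727)
F [-0.69 -0.04  1.05] [ 0.342 -0.431  0.231] 15.125
the job is handed in; nothing more can be done
```

I gripped the monitor's handle, turned it about 77° counter-clockwise on its yoke to face the black transmitter, and then leaned the screen back. I held it at about 38° to allow for the spring-back, let go and moved the arm clear. The job is handed in, at about 15 s of the 67 s allowed.

- **Lean:** after it settled, the screen kept about 30.9° by the fit to the monitor's top and about 29.9° by the handle's position. Both are within 4° of 30°, and a second picture just before handing in agreed.
- **Facing:** the screen faces about 75.0° (74.3 to 75.3° depending on the method). The transmitter's middle lies at 75.1 to 75.4°.
- **Other things:** the transmitter measured in the same place before and after, to within 1 mm. I compared the battery, jar and driver only by eye in the pictures; they looked unmoved and the arm never came near them.
- **Forces:** tool force read about 10 N or less after each step of the turn and lean. No check failed.

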